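Close the popped spice jar and pack it

TASK

The red-lidded spice jar in the leaning rack has its lid popped up: while the jar still stands in the rack, push the lid fully home. Then take that jar out and set it down gently, without dropping it, upright on the cork mat in the free compartment of the wooden box, its lid still shut. Leave the other jars in the rack and the tins in the box where they are.

Things in the scene. Friction and masses are not known exactly. Their poses are not given: they have to be found in the camera images.
- rack: fixed wooden rack for three jars at its y = -95, 0, 95 mm; origin on the worktop under its middle, z up. Jars stand on a slanted foot board (underside centre at x = 0, 32 mm up) and lean 0.61 rad (35 deg) to its -x side on a board that reaches 58 mm up along the jar. Side cheeks 6 mm thick, 51 mm apart, reach 34 mm up the jar; above that it is free, 49 mm from the next jar
- red_jar: clear glass jar with a paper band and a red lid, the one to close and pack. Origin at the centre of its underside, +z along the jar to the lid. Body a 46 mm diameter cylinder, straight from 0 to 97 mm, sloping in to a 36 mm shoulder at 105 mm; with the lid home it is 123 mm tall. 0.2 kg (varies), rigid
- red_lid (a joint): travel of the red lid along the jar, m: 0 = fully home, 0.012 = the popped-up end stop; it starts at 0.007 to 0.012. The lid is captive and held by tight gripping ribs: about 6 N moves it either way and it stays where it is left, so push it down to its stop and do not pull the jar by its lid
- red_lid_top (a point): centre of the top face of the red lid (38 mm diameter, 18 mm tall), moves with it: 123 mm along the jar's z from its underside when home, 135 mm at the popped-up stop
- green_jar: same jar with a green lid, shut; stays in the rack. Origin at the centre of its underside, +z to the lid
- black_jar: same jar in amber glass with a black lid, shut; stays in the rack. Origin at the centre of its underside, +z to the lid
- box: fixed open plywood box, outside 68 mm (x) by 190 mm (y) by 48 mm tall, walls and floor 6 mm. Origin under its middle on the worktop. Three compartments in a row at y = -61, 0 and 61 mm, each 56 by 56 mm inside, with 5 mm thick dividers whose tops are 36 mm above the worktop
- mat: round cork mat, 48 mm diameter, 3 mm thick, fixed in the middle of the free compartment. Origin at the centre of its underside, on the box floor 6 mm above the worktop; its top is 9 mm above the worktop
- yellow_tin: round yellow tin, 50 mm diameter, 50 mm tall, standing in one compartment (top 56 mm above the worktop). Origin at the centre of its underside
- blue_tin: square blue tin, 48 by 48 mm (lid 49 mm), 48 mm tall, standing in one compartment. Origin at the centre of its underside

How it is judged:
By the outcome, as a careful person would: the job done as asked, in the order asked, and still so for the second after the job is handed in, with the robot touching nothing.
It also fails if it takes over 54 s, if anything falls off the work surface, if the arm or the gripper's body presses on something with over 40 N, if the wrist force passes 120 N, or if a joint passes its speed limit or range.

ROBOT

A 6-joint arm with a two-finger parallel gripper is mounted at the origin on the work surface. World frame = base frame: x ahead of the robot, y to its left, z up, the work surface at z = 0. Lengths are in m, angles in rad, forces in N, time in s.
With the tool pointing down it reaches from about 0.3 to 0.775 m from the base axis. Payload 14.6 kg.
Tool frame: the origin (TCP) lies midway between the tips of the shut fingers; the grasp point (between the pads) lies 19 mm behind it (ctrl.pinch_z is the z of the grasp point in the tool frame, in m); z points along the fingers, y is the line along which they close (so a half turn about z gives the same grasp; the last joint's range is limited). The gripper opens to 94 mm and grips with 3 to 60 N. Pads are 16 mm wide; open, the fingers measure 119 mm over their backs; the gripper's body (75 mm by 177 mm) begins 78 mm behind the grasp point.
Start: joints at [1.19, 0.3, 1.521, -0, 1.321, -0.067], TCP at [0.17, 0.523, 0.172] pointing down, gripper open.
Joint ranges: [-3.03, 3.03], [-0.79, 2.21], [0.23, 2.52], [-1.04, 4.18], [0, 3.07], [-2.55, 2.55]. Speed limits (rad/s): [2.22, 2.22, 2.57, 3.14, 3.14, 3.14].

INTERFACE

Orientations are given as [roll, pitch, yaw] about the fixed x, y, z axes, in that order (R = Rz(yaw) Ry(pitch) Rx(roll)).
In Python, from station import ctrl, camera, ticket gives the robot as it stands. The module is installed in compiled form; this text tells all that it offers.
- The arm moves only by the shell command python3 -m inch 'ROWS' [FORCE]. ROWS is text: rows parted by semicolons, each of 7 numbers parted by spaces: the opening, from -1 (shut) to 1 (fully open), then the shift along the tool's x, y, z in units of 0.03 m (1.0 is 0.03 m), then the turn, a rotation vector about the tool's x, y, z in units of 10 degrees (1.0 is 10 degrees). In form: grip dx dy dz rx ry rz; .... A call has 1 to 10 rows; each row shifts and turns the commanded pose from where the row before left it, along the tool's axes as they then stand; what a row does not reach is not made up. A row lasts 1/8 s, in which the tool goes at most 62.5 mm and 10.7 degrees, less where a joint would pass 70% of its speed; a pose out of reach is approached as far as the arm can. A call with a number of a shift or a turn outside -1 to 1 is refused whole. A call with a gripper value outside its range is refused whole. The fingers move at their own pace and stop on an object; FORCE is the grip in N (left out, the last holds). Time passes only in rows, so rows that do not move let the fingers close. It gives the time, the measured TCP pose, the force, the opening and the grip force at its end, in the units of the state.
- ctrl.get_obs(): the state, without advancing time (a new reading comes with each control period).
- camera(name): name is "side" or "top"; returns a dict with "img" (384x512x3 uint8, blue, green, red), "range_z" (384x512 float32, m along the optical axis (not along the pixel's ray), 0 where there is no reading), "intrinsics" (3x3 intrinsics, pixels), "view" (4x4, takes a point from world to camera coordinates). Camera axes: x right, y down, z forward; pixel columns grow to the right and rows downward; lengths in m; the calibration is good to about 2 mm. A picture is of the moment at which its call begins.
- ticket.hand_in(): hands the job in; it is judged then, once.
The state is a dict: "time_s": time; "qpos": joint angles; "joint_vel": joint speeds; "tau": joint torques, N m; "ee_pos": TCP position; "eef_rot": TCP orientation; "force": force on the tool from outside, world axes, zero at the start; "moment": the same for the moment, N m; "grip_width": finger opening in m; "grip_force": force on a finger pad.
Only numpy, scipy, OpenCV 4.12 (cv2) and the standard library are available. Lean on these libraries where they do the work, as an engineer would, in place of code of your own. Each camera call takes 0.05 s, during which the arm holds its last target. There are 200 camera calls.

## Working session

There is one attempt and no reset: what is moved stays moved. The work goes in short steps, Python scripts to look and compute and a shell command to move; the robot and the scene stay as the last step left them, time stands still between calls to the robot, and variables do not carry over. Pictures are saved under pics/ and viewed, at most 10 in all, crops included, and the job is handed in when it is done.

```bash
mkdir -p pics; python3 - <<'E'
from station import ctrl,camera
import cv2,numpy as np
for n in("side","top"):
    c=camera(n); cv2.imwrite(f"pics/{n}0.png",c["img"]); np.savez(f"{n}0.npz",**c)
    print(n,np.round(c["view"],3).tolist(),c["intrinsics"].tolist())
print(ctrl.get_obs(),ctrl.pinch_z)
E
```

```text
side [[0.999, -0.033, -0.003, -0.557], [-0.027, -0.764, -0.644, 0.055], [0.019, 0.644, -0.765, 0.905], [0.0, 0.0, 0.0, 1.0]] [[392.08957143718135, 0.0, 256.76367448200835], [0.0, 392.08957143718135, 191.68980875426035], [0.0, 0.0, 1.0]]
top [[-0.006, -1.0, -0.002, -0.012], [-0.996, 0.006, -0.086, 0.563], [0.086, 0.002, -0.996, 0.818], [0.0, 0.0, 0.0, 1.0]] [[404.03738643784976, 0.0, 261.99906690823104], [0.0, 404.03738643784976, 195.78347169061814], [0.0, 0.0, 1.0]]
{'time_s': 0.1, 'qpos': array([ 1.19042391e+00,  3.00401489e-01,  1.52151916e+00, -8.42226993e-06,
        1.32067085e+00, -6.66297913e-02]), 'joint_vel': array([ 1.63599549e-04, -2.06847882e-04, -8.96750023e-04,  7.43550517e-04,
       -1.40547727e-03,  8.99953882e-05]), 'tau': array([-2.91659535e-04, -5.32643223e+01, -3.53283656e+01,  7.08980835e-02,
        2.34482624e-02, -7.94925973e-05]), 'ee_pos': array([0.16966487, 0.52290188, 0.17175072]), 'eef_rot': array([-3.14059548e+00, -5.83637686e-05,  2.82785209e+00]), 'force': array([-0.1301943 ,  0.00689243,  0.36125887]), 'moment': array([-0.00235783, -0.00872755,  0.03209683]), 'grip_force': 0.0, 'grip_width': 0.09412729531540218} -0.0188
```

View pics/side0.png

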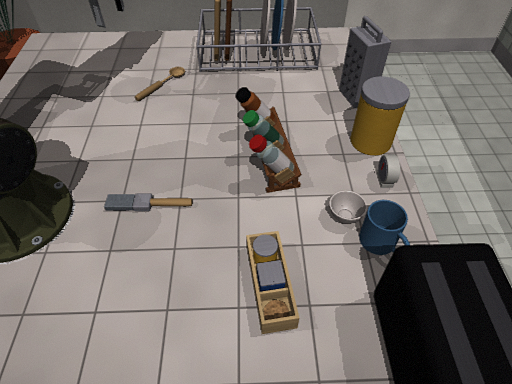

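View pics/top0.png

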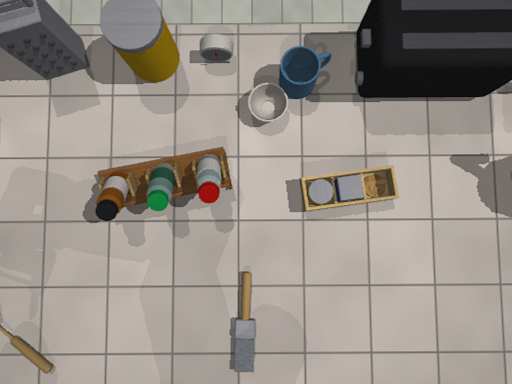

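The side view shows the red lid at about (258,143), the rack corner at (297,187) and the box spanning (247,235)-(298,330), with the mat compartment at its near end. The top view shows the red lid at (208,192) and the mat at (374,184). Next I'll enlarge both.

```bash
python3 - <<'E'
import cv2,numpy as np
t=np.load("top0.npz")["img"];s=np.load("side0.npz")["img"]
f=lambda i,x,y,w,h,k:cv2.resize(i[y:y+h,x:x+w],None,fx=k,fy=k,interpolation=cv2.INTER_CUBIC)
cv2.imwrite("pics/c1.png",np.vstack([f(t,92,140,160,90,5)[:, :800],])) 
a=f(s,230,75,80,120,5);b=f(s,235,225,80,120,5);cv2.imwrite("pics/c2.png",np.hstack([a,b]))
cv2.imwrite("pics/c3.png",f(t,295,155,110,65,7))
E
```

```text
(no output)
```

View pics/c1.png

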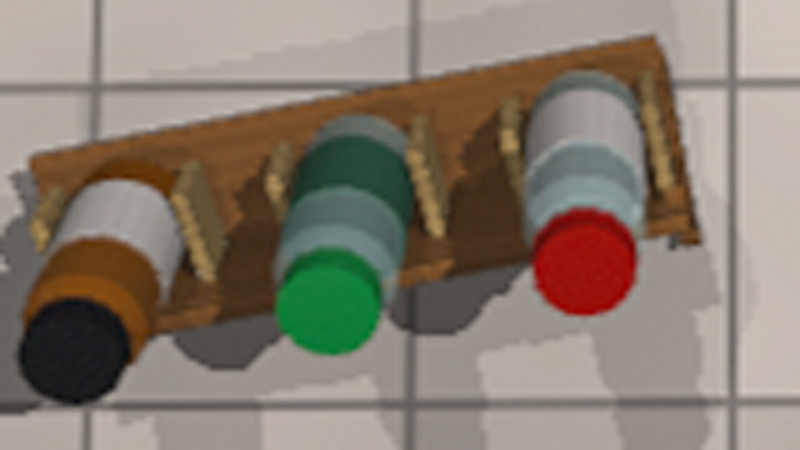

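View pics/c2.png

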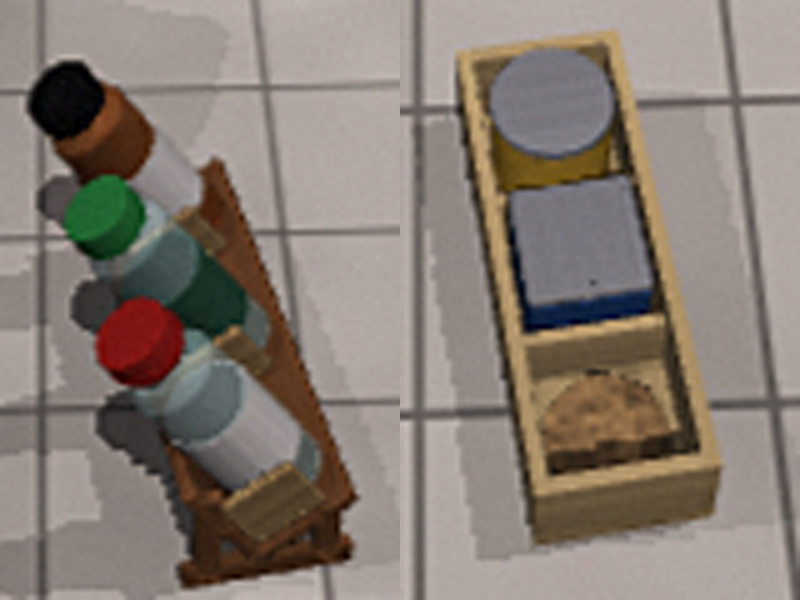

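View pics/c3.png

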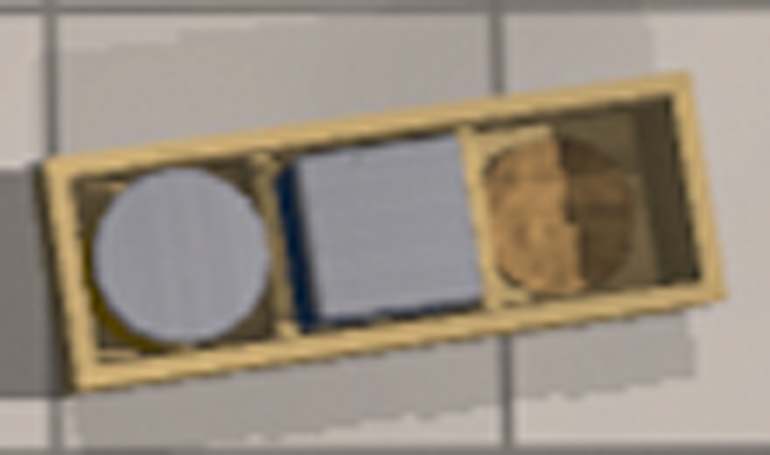

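The crops show lid tops in the top view at about red (209,192), green (158,201) and black (107,210). The box's top rim corners there are about (301,178), (393,165), (398,197) and (306,210). I'll fit the rack to the lid depth clouds and the box to its rim corners.

```bash
cat > h.py <<'E'
import numpy as np,cv2
from scipy.optimize import least_squares
def cloud(c,mask):
    v,u=np.nonzero(mask&(c["range_z"]>0)); z=c["range_z"][v,u]; K=c["intrinsics"]
    P=np.c_[(u-K[0,2])/K[0,0]*z,(v-K[1,2])/K[1,1]*z,z]; V=c["view"]
    return (P-V[:3,3])@V[:3,:3]
def ray(c,u,v,h):
    K=c["intrinsics"];V=c["view"];R=V[:3,:3];o=-R.T@V[:3,3]
    d=R.T@[(u-K[0,2])/K[0,0],(v-K[1,2])/K[1,1],1]; return o+d*(h-o[2])/d[2]
def masks(c,boxes):
    h=cv2.cvtColor(c["img"],cv2.COLOR_BGR2HSV); H,S,V=[h[...,i].astype(int) for i in range(3)]
    m={"red":((H<6)|(H>174))&(S>200)&(V>90),"green":(H>55)&(H<72)&(S>170)&(V>90),"black":(V<45)}
    for k,(x0,y0,x1,y1) in boxes.items():
        w=np.zeros(H.shape,bool); w[y0:y1,x0:x1]=1; m[k]=cv2.erode((m[k]&w).astype(np.uint8),np.ones((2,2)))>0
    return m
def capdist(P,b,a,t,r=.019,L=.018):
    top=b+a*(.123+t); c=top-a*L/2; s=(P-c)@a; rad=np.linalg.norm(P-c-np.outer(s,a),axis=1)
    qx,qy=rad-r,abs(s)-L/2
    return np.minimum(np.maximum(qx,qy),0)+np.hypot(np.maximum(qx,0),np.maximum(qy,0))
def jar(p,yr):
    x,y,w=p[:3]; ex=np.array([np.cos(w),np.sin(w),0]); ey=np.array([-ex[1],ex[0],0])
    return np.array([x,y,.032])+ey*yr, -ex*np.sin(.61)+np.array([0,0,np.cos(.61)])
E
python3 - <<'E'
from h import *
T=np.load("top0.npz");S=np.load("side0.npz")
mt=masks(T,dict(red=(195,175,225,210),green=(140,185,180,215),black=(90,192,122,224)))
ms=masks(S,dict(red=(240,130,275,160),green=(235,105,265,130),black=(230,80,255,106)))
yr=dict(red=-.095,green=0,black=.095)
cl={"T":{k:cloud(T,mt[k]) for k in yr},"S":{k:cloud(S,ms[k]) for k in yr}}
for use in("T","S","TS"):
    def f(p): 
        r=[]
        for s in use:
            for k in yr:
                b,a=jar(p,yr[k]); r.append(capdist(cl[s][k],b,a,p[3] if k=="red" else 0))
        return np.concatenate(r)*1e3
    q=least_squares(f,[.55,.1,.0,.01],loss="soft_l1",f_scale=1)
    r=f(q.x); print(use,q.x.round(4),"med|r| mm",np.median(abs(r)).round(2),len(r))
    b,a=jar(q.x,-.095); print(" base",b.round(4),"axis",a.round(4),"lidtop",(b+a*(.123+q.x[3])).round(4))
g=lambda X,Y:((X+.5)/7-.5+295,(Y+.5)/7-.5+155)
C=np.array([ray(T,*g(*p),.048) for p in((45,163),(690,72),(724,298),(78,390))]);print(C.round(4),C.mean(0).round(4))
g2=lambda X,Y:((X-400+.5)/5-.5+235,(Y+.5)/5-.5+225)
D=np.array([ray(S,*g2(*p),.048) for p in((458,50),(618,32),(720,465),(532,496))]);print(D.round(4),D.mean(0).round(4))
for Q in (C,D):
  e=(Q[0]-Q[1])+(Q[3]-Q[2]); w=np.arctan2(-e[0],e[1]);print("boxyaw",w, "free", Q.mean(0)-.061*np.array([-np.sin(w),np.cos(w),0]), np.linalg.norm(e)/2) if Q is C else None
e=(D[0]-D[3])+(D[1]-D[2]);w=np.arctan2(-e[0],e[1]);print("S yaw",w,"free",D.mean(0)-.061*np.array([-np.sin(w),np.cos(w),0]),np.linalg.norm(e)/2)
print("mat T",ray(T,*g(562,215),.009))
E
```

```text
T [0.6136 0.1902 0.1875 0.0254] med|r| mm 0.77 653
 base [0.6313 0.0969 0.032 ] axis [-0.5628 -0.1068  0.8196] lidtop [0.5478 0.0811 0.1536]
S [0.6122 0.1878 0.1856 0.0079] med|r| mm 0.72 302
 base [0.6297 0.0944 0.032 ] axis [-0.563  -0.1057  0.8196] lidtop [0.556  0.0806 0.1393]
TS [0.6129 0.1885 0.1811 0.0071] med|r| mm 0.83 955
 base [0.63   0.0951 0.032 ] axis [-0.5635 -0.1032  0.8196] lidtop [0.5566 0.0817 0.1386]
[[ 0.5971 -0.0953  0.048 ]
 [ 0.6226 -0.2835  0.048 ]
 [ 0.5565 -0.2911  0.048 ]
 [ 0.531  -0.1039  0.048 ]] [ 0.5768 -0.1934  0.048 ]
[[ 0.5318 -0.1042  0.048 ]
 [ 0.5985 -0.0976  0.048 ]
 [ 0.6221 -0.2841  0.048 ]
 [ 0.5548 -0.293   0.048 ]] [ 0.5768 -0.1947  0.048 ]
boxyaw 0.13475579227539725 free [ 0.58499362 -0.25388895  0.048     ] 0.1894492243529735
S yaw 0.12353347038843919 free [ 0.5843033  -0.25525259  0.048     ] 0.18912272051801468
mat T [ 0.58524878 -0.25588643  0.009     ]
```

```bash
cat > plan.py <<'E'
import numpy as np
from scipy.spatial.transform import Rotation as Ro
from station import ctrl
base=np.array([.630,.095,.032]); AX=np.array([-.5632,-.1043,.8196]); AX/=np.linalg.norm(AX)
def Rt(z,y): 
    z=np.array(z)/np.linalg.norm(z); y=np.array(y)-z*np.dot(y,z); y/=np.linalg.norm(y); return np.c_[np.cross(y,z),y,z]
RY=np.array([-.182,.983,0]); RJ=Rt(-AX,RY)
def plan(p,R,show=True):
    o=ctrl.get_obs(); Rc=Ro.from_euler("xyz",o["eef_rot"]).as_matrix(); d=np.array(p)-o["ee_pos"]
    print("t",round(o["time_s"],2),"tcp",o["ee_pos"].round(4),"F",o["force"].round(1),"q",o["qpos"].round(2),"gw",round(o["grip_width"],4))
    print("turn u",(np.degrees(Ro.from_matrix(Rc.T@R).as_rotvec())/10).round(3),"| shift u now",(Rc.T@d/.03).round(3),"| shift u after turn",(R.T@d/.03).round(3))
E
python3 -c "
from plan import *
plan(base+AX*.18,RJ)"
```

```text
t 0.1 tcp [0.1697 0.5229 0.1718] F [-0.1  0.   0.4] q [ 1.19  0.3   1.52 -0.    1.32 -0.07] gw 0.0941
turn u [-0.873 -3.423 -2.755] | shift u now [-15.976 -10.47   -0.25 ] | shift u after turn [ -7.57  -16.819   4.973]
```

```bash
python3 -m inch '-1 0 0 -1 0 0 0; -1 0 0 -1 0 0 0; -1 0 0 0 -0.175 -0.685 -0.551; -1 0 0 0 -0.175 -0.685 -0.551; -1 0 0 0 -0.175 -0.685 -0.551; -1 0 0 0 -0.175 -0.685 -0.551; -1 0 0 0 -0.175 -0.685 -0.551; -1 0 0 0 0 0 0' 40; python3 -c "
from plan import *
plan(base+AX*.20,RJ)"
```

```text
time_s: 1.1
ee_pos: [0.1686, 0.5226, 0.2312]
eef_rot: [-3.141, 0.61, -2.956]
force: [0.9, 0.4, 0.1]
grip_width: 0.0171
grip_force: 0.0
t 1.1 tcp [0.1686 0.5226 0.2312] F [0.9 0.4 0.1] q [ 1.5   0.16  1.68 -0.64  1.2  -0.05] gw 0.0171
turn u [ 0.002 -0.     0.012] | shift u now [ -6.432 -16.832   5.949] | shift u after turn [ -6.465 -16.817   5.954]
```

```bash
R='-1 -0.32 -0.84 0.3 0 0 0'; python3 -m inch '-1 -0.32 -0.84 0.3 0 0 0;-1 -0.32 -0.84 0.3 0 0 0;-1 -0.32 -0.84 0.3 0 0 0;-1 -0.32 -0.84 0.3 0 0 0;-1 -0.32 -0.84 0.3 0 0 0;-1 -0.32 -0.84 0.3 0 0 0;-1 -0.32 -0.84 0.3 0 0 0;-1 -0.32 -0.84 0.3 0 0 0;-1 -0.32 -0.84 0.3 0 0 0;-1 -0.32 -0.84 0.3 0 0 0' && python3 -m inch '-1 -0.32 -0.84 0.3 0 0 0;-1 -0.32 -0.84 0.3 0 0 0;-1 -0.32 -0.84 0.3 0 0 0;-1 -0.32 -0.84 0.3 0 0 0;-1 -0.32 -0.84 0.3 0 0 0;-1 -0.32 -0.84 0.3 0 0 0;-1 -0.32 -0.84 0.3 0 0 0;-1 -0.32 -0.84 0.3 0 0 0;-1 -0.32 -0.84 0.3 0 0 0;-1 0 0 0 0 0 0'; python3 -c "
from plan import *
plan(base+AX*.145,RJ)"
```

```text
time_s: 2.35
ee_pos: [0.3447, 0.2983, 0.214]
eef_rot: [3.137, 0.61, -2.964]
force: [0.3, 0.5, 0.4]
grip_width: 0.0005
grip_force: 0.0
time_s: 3.6
ee_pos: [0.5016, 0.0957, 0.1968]
eef_rot: [3.137, 0.611, -2.966]
force: [-0.3, 0.7, -0.3]
grip_width: 0.0004
grip_force: 0.0
t 3.6 tcp [0.5016 0.0957 0.1968] F [-0.3  0.7 -0.3] q [ 0.08 -0.17  2.09  0.1   0.61 -1.73] gw 0.0004
turn u [-0.     0.007 -0.034] | shift u now [-0.302 -0.801  2.079] | shift u after turn [-0.3   -0.803  2.079]
```

```bash
python3 -m inch '-1 -0.15 -0.4 0.3 0 0 0;-1 -0.15 -0.4 0.3 0 0 0;-1 0 0 0.5 0 0 0;-1 0 0 0.5 0 0 0;-1 0 0 0.45 0 0 0;-1 0 0 0 0 0 0'; python3 - <<'E'
from plan import *
from station import camera
import cv2
plan(base+AX*.123,RJ)
f=lambda c,x,y,w,h,k:cv2.resize(c["img"][y:y+h,x:x+w],None,fx=k,fy=k,interpolation=cv2.INTER_CUBIC)
cv2.imwrite("pics/p1.png",np.hstack([f(camera("side"),225,75,80,110,5),f(camera("top"),170,120,80,110,5)]))
E
```

```text
time_s: 4.35
ee_pos: [0.5465, 0.0819, 0.1504]
eef_rot: [3.139, 0.609, -2.96]
force: [0.1, -0.6, -0.1]
grip_width: 0.0005
grip_force: 0.0
t 4.35 tcp [0.5465 0.0819 0.1504] F [ 0.1 -0.6 -0.1] q [ 0.04  0.    2.06  0.18  0.49 -1.85] gw 0.0005
turn u [ 0.008 -0.003 -0.008] | shift u now [-0.048 -0.078  0.748] | shift u after turn [-0.048 -0.077  0.748]
```

View pics/p1.png

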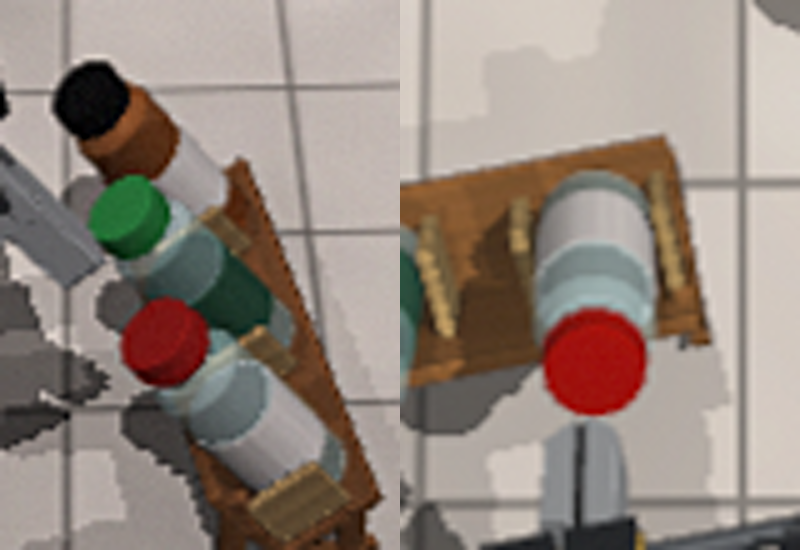

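The fingertips are short of the lid: side tip at about (241,129) against lid centre (257,144), top tip at about (206,205) against lid (209,192). The gap looks bigger than I planned, so I'll compare projections.

```bash
python3 - <<'E'
from plan import *
for n in("side","top"):
    c=np.load(n+"0.npz")
    for l,p in(("tcp",ctrl.get_obs()["ee_pos"]),*((f"lid{t}",base+AX*(.123+t)) for t in(0,.007,.012)),("base",base)):
        q=c["view"][:3,:3]@p+c["view"][:3,3]; q=c["intrinsics"]@q; print(n,l,(q[:2]/q[2]).round(1))
from h import *
from station import camera
T=camera("top");S=camera("side")
for n,c,b in(("T",T,(195,175,225,210)),("S",S,(240,130,275,160))):
    P=cloud(c,masks(c,dict(red=b))["red"]); s=(P-base)@AX; print(n,len(P),"axial pct",np.percentile(s,[5,50,80,95,99]).round(4)); 
    m=s>np.percentile(s,95)-.006; v=(P-base)[m]; v=v-np.outer(s[m],AX); print("lateral x,y (rack) mid",[((v@e).min().round(4),(v@e).max().round(4)) for e in (RJ[:,0],RJ[:,1])])
E
```

```text
side tcp [250.5 136.3]
side lid0 [257.1 142.3]
side lid0.007 [255.3 140.7]
side lid0.012 [254.  139.5]
side base [285.5 168.7]
top tcp [206.8 199.2]
top lid0 [208.1 192.3]
top lid0.007 [208.  194.1]
top lid0.012 [208.  195.5]
top base [208.6 163.8]
T 285 axial pct [0.1261 0.1296 0.1306 0.1313 0.1324]
lateral x,y (rack) mid [(np.float64(-0.0193), np.float64(0.0172)), (np.float64(-0.0184), np.float64(0.0144))]
S 156 axial pct [0.1183 0.1303 0.1314 0.1321 0.1329]
lateral x,y (rack) mid [(np.float64(-0.0168), np.float64(0.0136)), (np.float64(-0.0198), np.float64(0.0116))]
```

```bash
python3 - <<'E'
from plan import *
from h import *
from station import camera
o=ctrl.get_obs();R=Ro.from_euler("xyz",o["eef_rot"]).as_matrix()
for n in("side","top"):
    c=camera(n);P=(cloud(c,c["range_z"]>0)-o["ee_pos"])@R
    m=(abs(P[:,0])<.03)&(abs(P[:,1])<.03)&(P[:,2]>-.08)&(P[:,2]<.012); Q=P[m]
    for lo in np.arange(-.06,.012,.006):
        k=(Q[:,2]>=lo)&(Q[:,2]<lo+.006); 
        if k.sum(): print(n,lo.round(3),k.sum(),Q[k].min(0).round(3)[:2],Q[k].max(0).round(3)[:2])
E
```

```text
side -0.06 28 [-0.011 -0.015] [0.008 0.01 ]
side -0.054 32 [-0.011 -0.015] [0.007 0.01 ]
side -0.048 28 [-0.011 -0.014] [0.009 0.008]
side -0.042 10 [-0.011 -0.011] [0.006 0.005]
side -0.036 2 [-0.01  -0.005] [-0.001  0.   ]
top -0.06 30 [-0.012 -0.012] [0.002 0.012]
top -0.054 32 [-0.012 -0.012] [0.003 0.012]
top -0.048 33 [-0.012 -0.012] [0.003 0.012]
top -0.042 22 [-0.012 -0.01 ] [-0.009  0.011]
top -0.036 8 [-0.011 -0.003] [-0.009  0.004]
```

The depth cloud puts the visible fingertips about 35 mm behind the reported TCP, so I'll advance in small guarded steps and let the force show contact.

```bash
python3 -m inch '-1 -0.05 -0.08 0.15 0 0 0;-1 0 0 0.15 0 0 0;-1 0 0 0 0 0 0'|tr '\n' ' '; for i in 1; do python3 -m inch '-1 0 0 0.1 0 0 0;-1 0 0 0 0 0 0'|tr '\n' ' ';done; python3 -m inch '-1 0 0 0.1 0 0 0;-1 0 0 0 0 0 0'|tr '\n' ' '; python3 -m inch '-1 0 0 0.1 0 0 0;-1 0 0 0 0 0 0'|tr '\n' ' '
```

```text
time_s: 5.03 ee_pos: [0.5533, 0.0804, 0.144] eef_rot: [3.14, 0.61, -2.96] force: [0.4, -0.4, -0.7] grip_width: 0.0004 grip_force: 0.0 time_s: 5.28 ee_pos: [0.5549, 0.0808, 0.1418] eef_rot: [3.14, 0.61, -2.959] force: [0.4, -0.2, 0.7] grip_width: 0.0003 grip_force: 0.0 time_s: 5.52 ee_pos: [0.5567, 0.0811, 0.1394] eef_rot: [3.14, 0.611, -2.959] force: [0.6, 0.1, 0.4] grip_width: 0.0005 grip_force: 0.0 time_s: 5.78 ee_pos: [0.5584, 0.0814, 0.1369] eef_rot: [3.14, 0.611, -2.959] force: [0.0, 1.1, 0.3] grip_width: 0.0006 grip_force: 0.0
```

```bash
cat > gap.py <<'E'
from plan import *
from h import *
from station import camera
o=ctrl.get_obs();R=Ro.from_euler("xyz",o["eef_rot"]).as_matrix()
for n,b in(("side",(235,125,275,160)),("top",(195,175,225,210))):
    c=camera(n); red=masks(c,dict(red=b))["red"]
    V=c["img"].astype(int); grey=(V.max(2)-V.min(2)<40)
    s=(cloud(c,red)-base)@AX; 
    P=(cloud(c,grey)-o["ee_pos"])@R; m=(abs(P[:,0])<.02)&(abs(P[:,1])<.02)&(P[:,2]>-.08)&(P[:,2]<.01); Q=P[m]
    print(n,"lid axial",np.percentile(s,[50,80,95]).round(4),"tip z in tool",np.sort(Q[:,2])[-6:].round(4), "tcp axial",((o["ee_pos"]-base)@AX).round(4),o["force"].round(1))
E
python3 gap.py
```

```text
side lid axial [0.1303 0.1317 0.1329] tip z in tool [-0.0338 -0.0337 -0.0039 -0.0034 -0.0027  0.0017] tcp axial 0.1278 [0.  1.1 0.3]
top lid axial [0.1296 0.1305 0.1315] tip z in tool [-0.0015 -0.001  -0.0003 -0.0002  0.008   0.0087] tcp axial 0.1278 [0.  1.1 0.3]
```

```bash
python3 -m inch '-1 0 0 0.2 0 0 0;-1 0 0 0.2 0 0 0;-1 0 0 0.2 0 0 0;-1 0 0 0 0 0 0'|tr '\n' ' '; python3 gap.py
```

```text
time_s: 6.38 ee_pos: [0.5685, 0.0833, 0.1217] eef_rot: [3.14, 0.61, -2.959] force: [-0.1, 0.0, -0.8] grip_width: 0.0004 grip_force: 0.0 side lid axial [0.1298 0.1314 0.1323] tip z in tool [0.0091 0.0096 0.0097 0.0097 0.0098 0.0099] tcp axial 0.1094 [-0.1  0.  -0.8]
top lid axial [0.1295 0.1305 0.1313] tip z in tool [0.0093 0.0095 0.0096 0.0097 0.0097 0.0097] tcp axial 0.1094 [-0.1  0.  -0.8]
```

```bash
python3 -m inch '-1 0 0 0.15 0 0 0;-1 0 0 0.15 0 0 0;-1 0 0 0 0 0 0'|tr '\n' ' ';  python3 -m inch '-1 0 0 0.07 0 0 0;-1 0 0 0 0 0 0'|tr '\n' ' ';python3 -m inch '-1 0 0 0.07 0 0 0;-1 0 0 0 0 0 0'|tr '\n' ' '; python3 gap.py
```

```text
time_s: 6.85 ee_pos: [0.5735, 0.0842, 0.1146] eef_rot: [3.14, 0.61, -2.959] force: [-0.5, -0.0, 0.2] grip_width: 0.0002 grip_force: 0.0 time_s: 7.1 ee_pos: [0.5748, 0.0845, 0.1132] eef_rot: [3.14, 0.611, -2.959] force: [0.2, -0.8, -0.3] grip_width: 0.0007 grip_force: 0.0 time_s: 7.35 ee_pos: [0.5761, 0.0847, 0.1118] eef_rot: [3.14, 0.611, -2.959] force: [-1.6, -0.4, 2.8] grip_width: 0.0006 grip_force: 1.9 side lid axial [0.1264 0.1292 0.1303] tip z in tool [0.008  0.0081 0.0083 0.0096 0.0098 0.01  ] tcp axial 0.0968 [-1.6 -0.4  2.8]
top lid axial [0.1278 0.1288 0.1294] tip z in tool [0.0084 0.0085 0.0088 0.0088 0.0096 0.01  ] tcp axial 0.0968 [-1.6 -0.4  2.8]
```

Contact came at TCP axial 0.097 with the lid top at about 0.130, which confirms the roughly 33 mm tool offset. I'll push on to the stop.

```bash
python3 -m inch '-1 0 0 0.07 0 0 0;-1 0 0 0.07 0 0 0'|tr '\n' ' '; python3 -m inch '-1 0 0 0.04 0 0 0;-1 0 0 0 0 0 0'|tr '\n' ' ';python3 gap.py
```

```text
time_s: 7.7 ee_pos: [0.5786, 0.0851, 0.1084] eef_rot: [3.14, 0.612, -2.959] force: [-3.4, -0.3, 6.6] grip_width: 0.0003 grip_force: 3.1 time_s: 7.95 ee_pos: [0.5791, 0.0853, 0.1072] eef_rot: [3.14, 0.611, -2.959] force: [-1.3, -0.6, 2.8] grip_width: 0.0002 grip_force: 1.8 side lid axial [0.1203 0.1235 0.1244] tip z in tool [0.008  0.0086 0.0087 0.0093 0.0093 0.0096] tcp axial 0.0913 [-1.3 -0.6  2.8]
top lid axial [0.1223 0.1234 0.1245] tip z in tool [0.0083 0.0083 0.0085 0.0086 0.0096 0.0097] tcp axial 0.0913 [-1.3 -0.6  2.8]
```

```bash
python3 -m inch '-1 0 0 0.04 0 0 0;-1 0 0 0 0 0 0'|tr '\n' ' ';python3 gap.py
```

```text
time_s: 8.3 ee_pos: [0.58, 0.0854, 0.1066] eef_rot: [3.14, 0.612, -2.959] force: [-4.1, -1.4, 6.7] grip_width: 0.0004 grip_force: 4.3 side lid axial [0.12   0.1228 0.1238] tip z in tool [0.0077 0.009  0.0092 0.0093 0.0094 0.0099] tcp axial 0.0903 [-4.1 -1.4  6.7]
top lid axial [0.1213 0.1222 0.1234] tip z in tool [0.0079 0.0081 0.0087 0.0087 0.0094 0.0099] tcp axial 0.0903 [-4.1 -1.4  6.7]
```

```bash
python3 -m inch '-1 0 0 0.04 0 0 0;-1 0 0 0 0 0 0'|tr '\n' ' ';python3 -m inch '-1 0 0 0.03 0 0 0;-1 0 0 0 0 0 0'|tr '\n' ' ';python3 gap.py
```

```text
time_s: 8.65 ee_pos: [0.5808, 0.0855, 0.1068] eef_rot: [3.141, 0.613, -2.959] force: [-17.2, -3.0, 22.6] grip_width: 0.0008 grip_force: 14.6 time_s: 8.9 ee_pos: [0.5813, 0.0856, 0.1069] eef_rot: [3.141, 0.614, -2.959] force: [-29.5, -4.9, 36.3] grip_width: 0.0005 grip_force: 23.5 side lid axial [0.1181 0.122  0.1235] tip z in tool [0.0078 0.0088 0.009  0.0093 0.0096 0.0098] tcp axial 0.0898 [-29.5  -4.9  36.3]
top lid axial [0.1211 0.1224 0.1231] tip z in tool [0.0079 0.0082 0.009  0.009  0.0094 0.0097] tcp axial 0.0898 [-29.5  -4.9  36.3]
```

A 47 N hard stop at lid axial about 0.1225 means the lid is home. I'll back off, open partway and re-measure the tips while open.

```bash
python3 -m inch '-1 0 0 -0.3 0 0 0;-1 0 0 -0.6 0 0 0;0.38 0 0 -0.6 0 0 0;0.38 0 0 0 0 0 0;0.38 0 0 0 0 0 0;0.38 0 0 0 0 0 0;0.38 0 0 0 0 0 0'|tr '\n' ' '; python3 - <<'E'
from plan import *
from h import *
from station import camera
o=ctrl.get_obs();R=Ro.from_euler("xyz",o["eef_rot"]).as_matrix()
plan(base+AX*.023,RJ)
for n in("side","top"):
    c=camera(n);P=(cloud(c,c["range_z"]>0)-o["ee_pos"])@R
    m=(abs(P[:,0])<.025)&(abs(P[:,1])<.06)&(P[:,2]>-.08)&(P[:,2]<.0); Q=P[m]
    for lo in np.arange(-.06,-.006,.006):
      for s in(-1,1):
        k=(Q[:,2]>=lo)&(Q[:,2]<lo+.006)&(Q[:,1]*s>0)
        if k.sum()>1: print(n,lo.round(3),s,k.sum(),Q[k].min(0).round(3)[:2],Q[k].max(0).round(3)[:2])
    b=dict(red=(235,125,275,160)) if n=="side" else dict(red=(195,175,225,210))
    s=(cloud(c,masks(c,b)["red"])-base)@AX; print("lid",np.percentile(s,[50,80,95]).round(4))
    cv2.imwrite(f"pics/o_{n}.png",c["img"])
a,b=cv2.imread("pics/o_side.png"),cv2.imread("pics/o_top.png")
f=lambda i,x,y,w,h,k:cv2.resize(i[y:y+h,x:x+w],None,fx=k,fy=k,interpolation=cv2.INTER_CUBIC)
cv2.imwrite("pics/p2.png",np.hstack([f(a,210,75,100,130,4),f(b,160,120,100,130,4)]))
E
```

```text
time_s: 9.88 ee_pos: [0.5554, 0.0809, 0.1407] eef_rot: [3.14, 0.61, -2.959] force: [-0.4, 0.2, 0.7] grip_width: 0.0473 grip_force: 0.0 t 9.88 tcp [0.5554 0.0809 0.1407] F [-0.4  0.2  0.7] q [ 0.03  0.04  2.05  0.2   0.46 -1.87] gw 0.0473
turn u [ 0.005 -0.    -0.004] | shift u now [3.000e-03 7.000e-03 3.653e+00] | shift u after turn [3.000e-03 1.000e-02 3.653e+00]
side -0.06 -1 24 [-0.01  -0.039] [ 0.008 -0.027]
side -0.06 1 12 [-0.011  0.022] [-0.001  0.032]
side -0.054 -1 26 [-0.011 -0.04 ] [ 0.008 -0.028]
side -0.054 1 19 [-0.01   0.019] [0.006 0.035]
side -0.048 -1 18 [-0.01  -0.038] [ 0.007 -0.028]
side -0.048 1 24 [-0.011  0.021] [0.007 0.033]
side -0.042 -1 7 [-0.01  -0.035] [ 0.005 -0.03 ]
side -0.042 1 22 [-0.01   0.021] [0.006 0.028]
side -0.036 1 6 [-0.01   0.022] [0.004 0.025]
lid [0.1226 0.1235 0.1244]
top -0.06 -1 17 [-0.012 -0.038] [ 0.    -0.026]
top -0.06 1 18 [-0.013  0.025] [0.002 0.036]
top -0.054 -1 16 [-0.012 -0.038] [ 0.002 -0.026]
top -0.054 1 15 [-0.012  0.026] [0.    0.037]
top -0.048 -1 14 [-0.012 -0.038] [ 0.004 -0.026]
top -0.048 1 18 [-0.012  0.025] [0.005 0.037]
top -0.042 -1 9 [-0.012 -0.037] [-0.009 -0.026]
top -0.042 1 18 [-0.012  0.026] [0.005 0.037]
top -0.036 -1 3 [-0.011 -0.03 ] [-0.009 -0.026]
top -0.036 1 8 [-0.011  0.026] [0.006 0.029]
lid [0.1219 0.1228 0.1237]
```

View pics/p2.png

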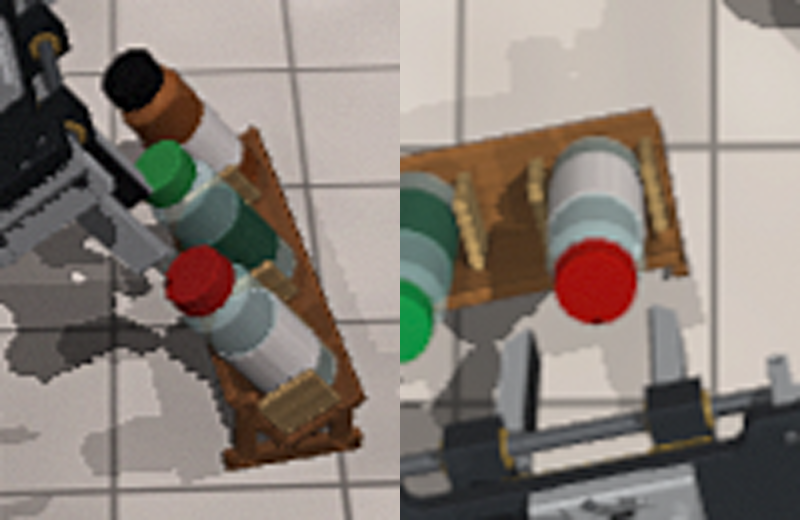

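The lid is shut, and the fingers sit symmetrically about the jar: in the top crop, inner edges at about (535) and (650) around lid centre (596,282). Next I'll open a bit more and advance over the jar.

```bash
python3 -m inch '0.42 0 0 0 0 0 0;0.42 0 0 0 0 0 0;0.42 0 0 0.4 0 0 0;0.42 0 0 0.4 0 0 0;0.42 0 0 0.4 0 0 0;0.42 0 0 0.4 0 0 0;0.42 0 0 0 0 0 0'|tr '\n' ' '; python3 -m inch '0.42 0 0 0.4 0 0 0;0.42 0 0 0.4 0 0 0;0.42 0 0 0.4 0 0 0;0.42 0 0 0.4 0 0 0;0.42 0 0 0.4 0 0 0;0.42 0 0 0 0 0 0'|tr '\n' ' ';python3 -c "
from plan import *
plan(base+AX*.023,RJ)"
```

```text
time_s: 10.85 ee_pos: [0.5825, 0.086, 0.1008] eef_rot: [3.14, 0.609, -2.959] force: [-0.5, -0.0, -0.2] grip_width: 0.067 grip_force: 0.0 time_s: 11.6 ee_pos: [0.6163, 0.0923, 0.0518] eef_rot: [3.14, 0.609, -2.959] force: [0.9, -0.4, 0.1] grip_width: 0.0665 grip_force: 0.0 t 11.6 tcp [0.6163 0.0923 0.0518] F [ 0.9 -0.4  0.1] q [ 0.05  0.32  1.96  0.29  0.27 -1.96] gw 0.0665
turn u [ 0.006 -0.003 -0.004] | shift u now [-0.004  0.006  0.04 ] | shift u after turn [-0.004  0.006  0.04 ]
```

```bash
python3 -m inch '-1 0 0 0 0 0 0;-1 0 0 0 0 0 0;-1 0 0 0 0 0 0;-1 0 0 0 0 0 0;-1 0 0 0 0 0 0' 12|tr '\n' ' '; python3 -m inch '-1 0 0 0 0 0 0;-1 0 0 0 0 0 0' 35|tr '\n' ' '; 
```

```text
time_s: 12.22 ee_pos: [0.6165, 0.0922, 0.0533] eef_rot: [3.14, 0.611, -2.959] force: [-2.9, -0.2, 5.6] grip_width: 0.0459 grip_force: 12.0 time_s: 12.48 ee_pos: [0.6165, 0.0923, 0.0533] eef_rot: [3.14, 0.612, -2.959] force: [-3.7, 0.1, 6.6] grip_width: 0.0457 grip_force: 35.0
```

```bash
python3 -m inch '-1 0 0 -0.2 0 0 0;-1 0 0 -0.3 0 0 0;-1 0 0 -0.4 0 0 0;-1 0 0 -0.4 0 0 0;-1 0 0 -0.4 0 0 0;-1 0 0 -0.5 0 0 0;-1 0 0 -0.5 0 0 0;-1 0 0 -0.3 0 0 0;-1 0 0 0 0 0 0'|tr '\n' ' '; python3 - <<'E'
from plan import *
from station import camera
import cv2
RV=Rt([0,0,-1],[-.15,.99,0])
plan(np.array([.56,.09,.25]),RV)
f=lambda c,x,y,w,h,k:cv2.resize(c["img"][y:y+h,x:x+w],None,fx=k,fy=k,interpolation=cv2.INTER_CUBIC)
S,T=camera("side"),camera("top"); np.savez("s1.npz",**S);np.savez("t1.npz",**T)
cv2.imwrite("pics/p3.png",np.hstack([f(S,190,55,110,140,3.6),f(T,150,120,110,140,3.6)]))
E
```

```text
time_s: 13.6 ee_pos: [0.5655, 0.0827, 0.1271] eef_rot: [3.14, 0.611, -2.959] force: [-0.7, -0.7, -3.8] grip_width: 0.0459 grip_force: 35.0 t 13.6 tcp [0.5655 0.0827 0.1271] F [-0.7 -0.7 -3.8] q [ 0.04  0.08  2.04  0.21  0.42 -1.88] gw 0.0459
turn u [0.063 3.503 0.179] | shift u now [-2.241  0.277 -3.432] | shift u after turn [ 0.144  0.269 -4.097]
```

View pics/p3.png

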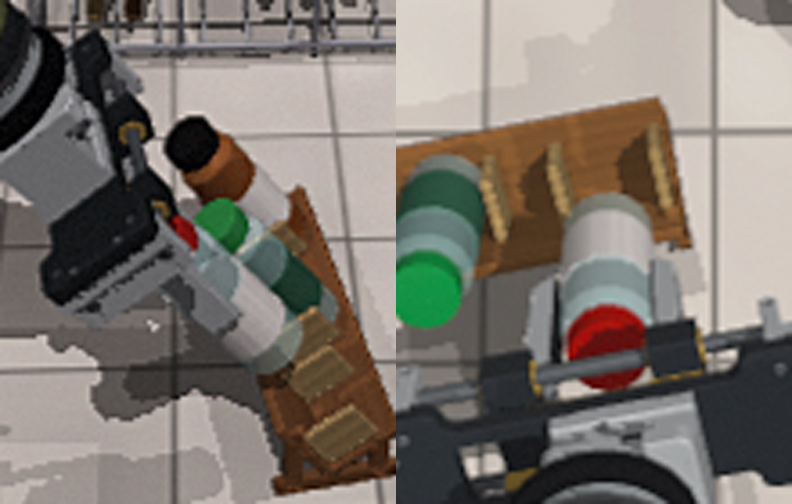

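The jar is held between the pads, lid shut (red at side crop (182,232)) and clear of the rack cheeks, with the other jars undisturbed. Lift and turn upright.

```bash
python3 -m inch '-1 -0.56 0.07 -0.86 0 0 0;-1 -0.56 0.07 -0.86 0 0 0;-1 -0.56 0.07 -0.86 0 0 0;-1 -0.56 0.07 -0.86 0 0 0;-1 0 0 0 0.013 0.7 0.036;-1 0 0 0 0.013 0.7 0.036;-1 0 0 0 0.013 0.7 0.036;-1 0 0 0 0.013 0.7 0.036;-1 0 0 0 0.013 0.7 0.036;-1 0 0 0 0 0 0'|tr '\n' ' ';python3 -c "
from plan import *
RV=Rt([0,0,-1],[-.15,.99,0])
plan(np.array([.585,-.2545,.20]),RV)"
```

```text
time_s: 14.95 ee_pos: [0.561, 0.0903, 0.2478] eef_rot: [-3.142, -0.003, -2.991] force: [-0.3, 0.0, -2.9] grip_width: 0.0453 grip_force: 35.0 t 14.95 tcp [0.561  0.0903 0.2478] F [-0.3  0.  -2.9] q [ 0.1   0.3   1.35 -0.    1.5  -1.63] gw 0.0453
turn u [-0.    -0.014 -0.   ] | shift u now [  0.927 -11.484   1.594] | shift u after turn [  0.931 -11.484   1.592]
```

```bash
python3 -m inch '-1 0.06 -0.4 0 0 0 0;-1 0.06 -0.7 0 0 0 0;-1 0.06 -0.8 0.1 0 0 0;-1 0.06 -0.8 0.1 0 0 0;-1 0.06 -0.8 0.1 0 0 0;-1 0.06 -0.8 0.1 0 0 0;-1 0.06 -0.8 0.1 0 0 0;-1 0.06 -0.8 0.1 0 0 0;-1 0.06 -0.8 0.1 0 0 0;-1 0.06 -0.8 0.1 0 0 0'|tr '\n' ' '; python3 -m inch '-1 0.06 -0.8 0.1 0 0 0;-1 0.06 -0.8 0.2 0 0 0;-1 0.06 -0.8 0.2 0 0 0;-1 0.06 -0.7 0.2 0 0 0;-1 0.06 -0.5 0.1 0 0 0;-1 0 0 0 0 0 0;-1 0 0 0 0 0 0'|tr '\n' ' ';python3 -c "
from plan import *
RV=Rt([0,0,-1],[-.15,.99,0])
plan(np.array([.585,-.2545,.12]),RV)"
```

```text
time_s: 16.2 ee_pos: [0.5753, -0.1373, 0.2262] eef_rot: [-3.14, 0.001, -2.992] force: [0.2, -0.6, -2.6] grip_width: 0.0454 grip_force: 35.0 time_s: 17.08 ee_pos: [0.5833, -0.2427, 0.202] eef_rot: [-3.141, 0.0, -2.991] force: [0.5, 0.4, -2.7] grip_width: 0.0453 grip_force: 35.0 t 17.07 tcp [ 0.5833 -0.2427  0.202 ] F [ 0.5  0.4 -2.7] q [-0.45  0.47  1.22 -0.    1.45 -2.17] gw 0.0453
turn u [-0.002  0.001  0.002] | shift u now [ 0.005 -0.397  2.733] | shift u after turn [ 0.004 -0.397  2.733]
```

```bash
python3 -m inch '-1 0 -0.2 0 0 0 0;-1 0 -0.2 0.4 0 0 0;-1 0 0 0.6 0 0 0;-1 0 0 0.6 0 0 0;-1 0 0 0.6 0 0 0;-1 0 0 0.5 0 0 0;-1 0 0 0 0 0 0;-1 0 0 0 0 0 0'|tr '\n' ' '; python3 - <<'E'
from plan import *
from h import *
from station import camera
import cv2
o=ctrl.get_obs();R=Ro.from_euler("xyz",o["eef_rot"]).as_matrix()
plan(np.array([.585,-.2545,.0345]),Rt([0,0,-1],[-.15,.99,0]))
f=lambda c,x,y,w,h,k:cv2.resize(c["img"][y:y+h,x:x+w],None,fx=k,fy=k,interpolation=cv2.INTER_CUBIC)
S,T=camera("side"),camera("top")
# jar surface points by height, seen from the side camera
P=cloud(S,S["range_z"]>0); Q=P-o["ee_pos"]
for z in np.arange(-.035,.03,.008):
    k=(abs(Q[:,2]-z)<.004)&(np.hypot(Q[:,0],Q[:,1])<.035); 
    if k.sum()>8:
        c=least_squares(lambda c:np.hypot(P[k,0]-c[0],P[k,1]-c[1])-.023,o["ee_pos"][:2],loss="soft_l1",f_scale=.001)
        print("z",(z+o["ee_pos"][2]).round(3),k.sum(),c.x.round(4),"x",P[k,0].min().round(4),P[k,0].max().round(4))
cv2.imwrite("pics/p4.png",np.hstack([f(S,225,165,90,140,4),f(T,320,130,90,140,4)]))
E
```

```text
time_s: 18.08 ee_pos: [0.5853, -0.2552, 0.1214] eef_rot: [-3.141, 0.001, -2.991] force: [0.0, 0.0, -1.8] grip_width: 0.0456 grip_force: 35.0 t 18.07 tcp [ 0.5853 -0.2552  0.1214] F [ 0.   0.  -1.8] q [-0.47  0.54  1.31 -0.    1.3  -2.19] gw 0.0456
turn u [-0.005  0.004 -0.001] | shift u now [0.008 0.027 2.897] | shift u after turn [0.006 0.025 2.897]
z 0.102 48 [ 0.5848 -0.2557] x 0.5626 0.6051
z 0.11 54 [ 0.5848 -0.2558] x 0.5625 0.6026
z 0.118 32 [ 0.5845 -0.2563] x 0.5623 0.5984
z 0.126 19 [ 0.5844 -0.2563] x 0.5622 0.5927
z 0.134 12 [ 0.5848 -0.2573] x 0.5621 0.5824
z 0.142 11 [ 0.584  -0.2559] x 0.562 0.5681
z 0.15 16 [ 0.5843 -0.2566] x 0.5619 0.5695
```

View pics/p4.png

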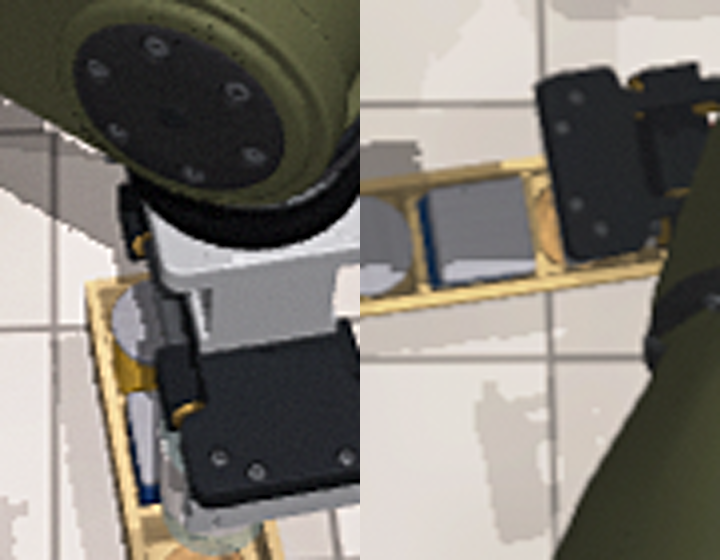

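The side crop shows the jar hanging vertically over the mat compartment (jar base at about (215,540)). The fitted centre (0.585,-0.256) matches the compartment, so I'll descend and finish with guarded steps.

```bash
python3 -m inch '-1 0 0.02 0.4 0 0 0;-1 0 0 0.5 0 0 0;-1 0 0 0.5 0 0 0;-1 0 0 0.4 0 0 0;-1 0 0 0.4 0 0 0;-1 0 0 0.3 0 0 0;-1 0 0 0.2 0 0 0;-1 0 0 0 0 0 0'|tr '\n' ' '; python3 -m inch '-1 0 0 0.05 0 0 0;-1 0 0 0 0 0 0'|tr '\n' ' '; python3 -m inch '-1 0 0 0.05 0 0 0;-1 0 0 0 0 0 0'|tr '\n' ' '
```

```text
time_s: 19.18 ee_pos: [0.5848, -0.2544, 0.0394] eef_rot: [-3.142, -0.0, -2.991] force: [0.2, -1.2, -4.0] grip_width: 0.0457 grip_force: 35.0 time_s: 19.42 ee_pos: [0.585, -0.2546, 0.0385] eef_rot: [-3.141, 0.0, -2.991] force: [-0.0, -0.3, -2.9] grip_width: 0.0455 grip_force: 35.0 time_s: 19.68 ee_pos: [0.5848, -0.2545, 0.0367] eef_rot: [-3.141, -0.0, -2.991] force: [-0.6, 0.3, -2.2] grip_width: 0.0454 grip_force: 35.0
```

```bash
python3 -m inch '-1 0 0 0.04 0 0 0;-1 0 0 0 0 0 0'|tr '\n' ' '; python3 -m inch '-1 0 0 0.03 0 0 0;-1 0 0 0 0 0 0'|tr '\n' ' '
```

```text
time_s: 19.92 ee_pos: [0.5848, -0.2545, 0.0354] eef_rot: [-3.141, -0.0, -2.991] force: [0.5, 0.6, -2.5] grip_width: 0.0454 grip_force: 35.0 time_s: 20.18 ee_pos: [0.5848, -0.2545, 0.0346] eef_rot: [-3.141, -0.0, -2.991] force: [-0.8, 0.2, -3.3] grip_width: 0.0455 grip_force: 35.0
```

```bash
for n in 1; do python3 -m inch '-1 0 0 0.03 0 0 0;-1 0 0 0 0 0 0'|tr '\n' ' '; python3 -m inch '-1 0 0 0.03 0 0 0;-1 0 0 0 0 0 0'|tr '\n' ' '; done
```

```text
time_s: 20.42 ee_pos: [0.585, -0.2545, 0.0341] eef_rot: [-3.141, 0.0, -2.991] force: [-0.8, 0.6, 0.1] grip_width: 0.0453 grip_force: 35.0 time_s: 20.68 ee_pos: [0.5853, -0.2545, 0.0339] eef_rot: [-3.141, 0.001, -2.991] force: [-2.3, 2.6, 8.2] grip_width: 0.0454 grip_force: 35.0
```

Contact came at TCP z 0.034, as predicted. I'll ease the grip, open modestly and retreat straight up.

```bash
python3 -m inch '-1 0 0 0 0 0 0;-1 0 0 0 0 0 0' 5|tr '\n' ' '; python3 -m inch '0.1 0 0 0 0 0 0;0.15 0 0 0 0 0 0;0.25 0 0 0 0 0 0;0.25 0 0 0 0 0 0;0.25 0 0 0 0 0 0'|tr '\n' ' '; python3 -m inch '0.25 0 0 -0.1 0 0 0;0.25 0 0 -0.3 0 0 0;0.25 0 0 -0.5 0 0 0;0.25 0 0 -0.8 0 0 0;0.25 0 0 -0.9 0 0 0;0.25 0 0 -0.9 0 0 0;0.25 0 0 -0.9 0 0 0;0.25 0 0 -0.9 0 0 0;0.25 0 0 -0.8 0 0 0;0.25 0 0 0 0 0 0'|tr '\n' ' '; python3 -m inch '0.25 -1 0 0 0 0 0;0.25 0 0 0 0 0 0'|tr '\n' ' '
```

```text
time_s: 20.92 ee_pos: [0.5855, -0.2545, 0.0339] eef_rot: [-3.141, 0.002, -2.991] force: [-0.2, 2.5, 5.9] grip_width: 0.0457 grip_force: 5.0 time_s: 21.55 ee_pos: [0.5848, -0.2545, 0.0328] eef_rot: [-3.141, -0.0, -2.991] force: [-0.5, -0.1, -0.8] grip_width: 0.059 grip_force: 0.0 time_s: 22.8 ee_pos: [0.5855, -0.2547, 0.2185] eef_rot: [-3.139, 0.003, -2.991] force: [0.2, 0.7, 0.3] grip_width: 0.0588 grip_force: 0.0 time_s: 23.05 ee_pos: [0.615, -0.2494, 0.2143] eef_rot: [3.141, -0.002, -2.99] force: [-1.5, 0.9, -1.0] grip_width: 0.0588 grip_force: 0.0
```

```bash
python3 -m inch '0.25 0.7 0 -0.3 0 0 0;0.25 1 0 -0.3 0 0 0;0.25 1 0 0 0 0 0;0.25 1 0 0 0 0 0;0.25 1 0 0 0 0 0;0.25 1 0 0 0 0 0;0.25 1 0 0 0 0 0;0.25 1 0 0 0 0 0;0.25 0.8 0 0 0 0 0;0.25 0 0 0 0 0 0'|tr '\n' ' '; python3 - <<'E'
from h import *
from station import camera
f=lambda c,x,y,w,h,k:cv2.resize(c["img"][y:y+h,x:x+w],None,fx=k,fy=k,interpolation=cv2.INTER_CUBIC)
S,T=camera("side"),camera("top")
for n,c,b in(("S",S,(230,200,320,320)),("T",T,(340,140,410,215))):
    P=cloud(c,masks(c,dict(red=b))["red"])
    if len(P): print(n,len(P),"z",np.percentile(P[:,2],[50,90,97]).round(4),"xy",np.median(P[P[:,2]>.125],0).round(4))
cv2.imwrite("pics/p5.png",np.hstack([f(S,225,75,100,260,2.3),f(T,90,130,320,150,1.7)[:, :560].copy() if 0 else cv2.copyMakeBorder(f(T,90,130,320,150,1.7),0,598-255,0,0,cv2.BORDER_CONSTANT)]))
E
```

```text
time_s: 24.3 ee_pos: [0.3611, -0.2881, 0.2337] eef_rot: [-3.141, -0.0, -2.993] force: [-0.6, -0.3, 0.2] grip_width: 0.0591 grip_force: 0.0 S 323 z [0.1322 0.1337 0.1342] xy [ 0.5857 -0.2588  0.1323]
T 259 z [0.1316 0.1333 0.1341] xy [ 0.5832 -0.2539  0.1316]
```

View pics/p5.png

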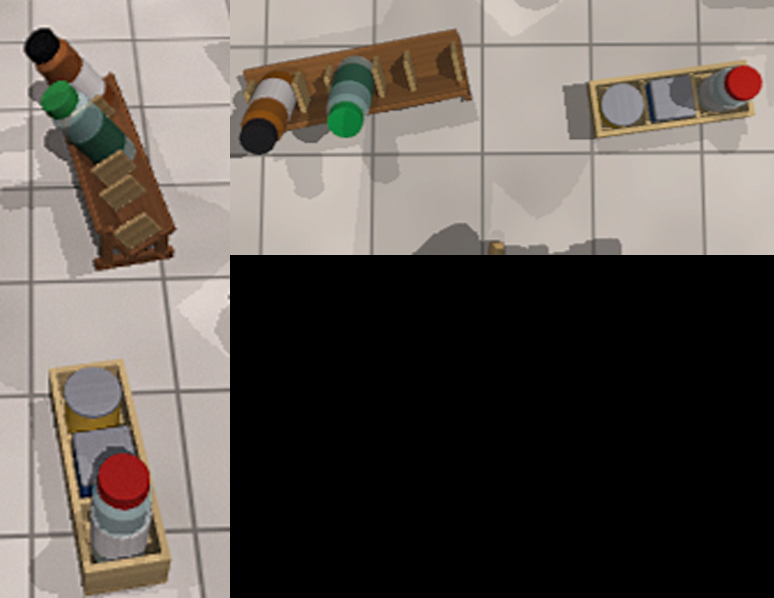

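The jar stands upright in the free compartment: lid at side crop (124,480), lid top z about 0.132 (mat top 0.009 plus shut jar 0.123), xy (0.584,-0.255). The other jars and the tins are in place.

```bash
python3 -c "
from station import ticket
print(ticket.hand_in())"
```

```text
the job is handed in; nothing more can be done
None
```

I pushed the red lid home in the rack, then set the jar upright on the cork mat with its lid still shut. The other jars and the tins stayed where they were, and I handed the job in at about 24 s of robot time; no verdict came back.

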